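Slide a carving blank along the rail into the corner pocket

ROBOT

A 6-joint arm with a two-finger parallel gripper is mounted at the origin on the work surface. World frame = base frame: x ahead of the robot, y to its left, z up, the work surface at z = 0. Lengths are in m, angles in rad, forces in N, time in s.
With the tool pointing down it reaches from about 0.35 to 0.975 m from the base axis. Payload 4.9 kg.
Tool frame: the origin (TCP) lies at the very end of the fingers, on their centre line; the grasp point (between the pads) lies 19 mm behind it; z points along the fingers, y is the line along which they close (so a half turn about z gives the same grasp; the last joint's range is limited). The gripper opens to 85 mm and grips with 20 to 120 N. Pads are 22 mm wide; open, the fingers measure 114 mm over their backs; the gripper's body (76 mm by 85 mm) begins 54 mm behind the grasp point. The pads swing forward as they close: fully open they stand 13 mm farther back than shut.
Start: joints at [-1.426, 0.053, 1.613, -0, 1.476, -0.119], TCP at [0.163, -0.603, 0.231] pointing down, gripper open.
Joint ranges: [-3.01, 3.01], [-1.01, 2.22], [0.06, 2.58], [-1.02, 4.17], [0.09, 2.62], [-3.14, 3.14]. Speed limits (rad/s): [2.57, 2.57, 3.14, 3.14, 3.14, 3.14].

INTERFACE

Orientations are given as a unit quaternion [w, x, y, z].
In Python, from plant import state, optics, ticket, nets gives the robot as it stands. The module is installed in compiled form; this text tells all that it offers.
- The arm moves only by the shell command python3 -m inch 'ROWS' [OPENING]. ROWS is JSON, a list of rows, each an object of numbers: "dx", "dy", "dz": the shift along the tool's x, y, z as a fraction of full scale; "rx", "ry", "rz": the turn, a rotation vector about the tool's x, y, z as a fraction of full scale. In form: [{"dx": .., "dy": .., "dz": .., "rx": .., "ry": .., "rz": ..}, ...]. A call has 1 to 5 rows; each row is the pose to reach, as a shift and turn from the pose commanded when the call began, along the tool's axes at that moment; what a row does not reach only later rows make up. Full scale, the value 1, is 0.8 m for a shift and 1.5 rad for a turn. A row lasts 1/10 s, in which the tool goes at most 50 mm and 8.59 degrees, less where a joint would pass 70% of its speed; a pose out of reach is approached as far as the arm can. A call with a number of a shift or a turn outside -1 to 1 is refused whole. A call with a gripper value outside its range is refused whole. OPENING is the opening, from -1 (shut) to 1 (fully open), set as the call begins (- or left out, the last holds). The fingers move at their own pace and stop on an object; the grip force is fixed at half the most. Time passes only in rows, so rows that repeat a pose let the fingers close. It gives the time, the measured TCP pose, the force, the opening and the grip force at its end, in the units of the state.
- state(): the state, without advancing time (a new reading comes with each control period).
- optics.grab_frame(name): name is "scene" or "top" or "wrist"; returns the picture (384x512x3 uint8, red, green, blue); there is no depth.
- optics.camera_info(name): a dict with "fx", "fy", "cx", "cy" (pixels), "k1" (the pictures are not rectified: a ray, as slopes to the right and down, at radius r is drawn at 1 + k1 r^2 times it, then the intrinsics apply), "R" (3x3) and "t" (3): a world point X has camera coordinates R X + t. Camera axes: x right, y down, z forward; pixel columns grow to the right and rows downward; lengths in m; the calibration is good to about 2 mm. A picture is of the moment at which its call begins: read the wrist's pose just before it. camera_info takes no time and is no camera call; for the wrist camera it gives the pose at the moment of the call.
- ticket.job_done(): hands the job in; it is judged then, once.
Trained networks look in the newest picture that a camera, given by its name, has taken for a name from the list of things; names that differ only in an ending like _2 or _b are one class to them, and where a whole thing is asked for, a point or a joint stands for the part that bears it (a point fixed in the world has none). Each returns a list of dicts, best first, with "confidence" (0 to 1); they miss things now and then, are a little off and sometimes report something else, mostly with a low value. They report only what shows in the picture. A call takes as long as a camera call. They do not tell look-alikes from the thing itself.
- nets.boxes_of(camera, name): "bbox" ([centre column, centre row, width, height] in pixels, round what is visible of it).
- nets.outline_of(camera, name): "pixels" (384x512 bool, what is visible of it) and "bbox" ([centre column, centre row, width, height] in pixels, round what is visible of it).
The state is a dict: "time": time; "joint_pos": joint angles; "joint_vel": joint speeds; "joint_efforts": joint torques, N m; "tool_pos": TCP position; "tool_rot": TCP orientation; "contact_force": force on the tool from outside, world axes, zero at the start; "ft_torque": the same for the moment, N m; "gripper_width": opening from 0.0 (shut) to 1.0 (fully open); "grasp_force": force on a finger pad.
Only numpy, scipy, OpenCV 4.12 (cv2) and the standard library are available. Lean on these libraries where they do the work, as an engineer would, in place of code of your own. Each camera call takes 0.05 s, during which the arm holds its last target. There are 200 camera calls.

TASK

Get the small walnut blank ready for carving, using only your fingertips: without picking it up, push it flat across the carving board until one long side lies flush against the long rail. Then, keeping it against the rail, slide it along into the corner pocket until it sits fully home against both the rail and the end stop, and let go. Leave the standing dowel, the mallet and the glue jar where they are.

Things in the scene. Friction and masses are not known exactly. Their poses are not given: they have to be found in the camera images.
- jig: Carving board fixed to the bench, yaw up to 0.45 rad: plywood base 180 (x) by 320 (y) by 12 mm, origin under its centre, upper face at z = 12 mm. Bare aluminium bars 18 mm wide stand 18 mm above the base: the long rail along the whole far (+x) side, inner face at x = +63 mm; the end stop at the +y end, inner face at y = +140 mm, from x = -30 to +63 mm. The -x and -y sides are open.
- corner (a point): The inner corner of the pocket, where the inner faces of rail and end stop meet on the upper face of the base; at (63, 140, 12) mm in the board's frame, same axes: +x into the rail, +y into the stop.
- cheek (a point): Top of the open end of the pocket's short aluminium cheek, a bar 18 mm wide (x +3 to +21 mm, y +114 to +140 mm in the board's frame), as high as the rail. It faces the rail and leaves a corner pocket 42 mm wide and 26 mm deep, open to -y; this point is at (12, 114, 30) mm.
- blank: Loose dark walnut block 36 (x) by 56 (y) by 18 mm high, about 35 g, origin at the centre of its underside, lying flat on the base near its -y end, clear of the rail, its long side turned up to 0.5 rad from the rail. It slides under less than 1 N. Home, its centre is 18 mm from the rail's face and 28 mm from the stop's face.
- dowel: Bystander: loose pale dowel piece 22 mm in diameter, 36 mm tall, standing on the board near its robot side, towards the stop end; origin at the centre of its foot.
- mallet: Bystander: joiner's mallet lying on the bench beyond the rail; head 65 (x) by 110 (y) by 55 mm high, handle 24 mm thick reaching to y = -255 mm; origin under the head's centre.
- glue: Bystander: glue jar 56 mm in diameter, 85 mm tall, standing on the bench beyond the end stop; origin at the centre of its foot.
Not all that is in view belongs to the job. Several things have the shape of the blank; the one meant has the colours described above.

How it is judged:
On the way:
1. the blank lies flush against the rail, still short of the pocket (x of blank in the frame of jig above 0.0415 m and angle between the y axis of blank and the y axis of jig, either way round below 0.1 rad and y of blank in the frame of jig below 0.08 m), for 0.2 s.
At the end, for the whole second after the job is handed in: The blank lies flat and at rest in the corner pocket, its centre within 3 mm of home both towards the rail and towards the end stop, its long side within 0.07 rad of the rail (x of blank in the frame of jig between 0.042 and 0.048 m and y of blank in the frame of jig between 0.109 and 0.115 m and z of blank in the frame of jig below 0.015 m and angle between the y axis of blank and the y axis of jig, either way round below 0.07 rad and angle between blank's own z axis and vertical below 0.05 rad and linear speed of blank below 0.01 m/s); the robot touches nothing.
It fails at once if the blank is lifted more than 8 mm off the board (z of blank in the frame of jig above 0.02 m).
It fails at once if the blank is tipped up by more than 0.35 rad (angle between blank's own z axis and vertical above 0.35 rad).
It fails at once if on the last stretch before the pocket the blank is more than 7 mm off the rail (y of blank in the frame of jig above 0.04 m and x of blank in the frame of jig below 0.038 m).
It fails at once if the dowel, the mallet or the glue jar is moved more than 15 mm (distance of any of dowel, mallet, glue from where it was at the start of the episode above 0.015 m).
It also fails if it takes over 64 s, if anything falls off the work surface, if the arm or the gripper's body presses on something with over 40 N, if the wrist force passes 120 N, or if a joint passes its speed limit or range.

## Working session

There is one attempt and no reset: what is moved stays moved. The work goes in short steps, Python scripts to look and compute and a shell command to move; the robot and the scene stay as the last step left them, time stands still between calls to the robot, and variables do not carry over. Pictures are saved under pics/ and viewed, at most 13 in all, crops included, and the job is handed in when it is done.

```bash
mkdir -p pics
python3 - <<'E'
from plant import state, optics, nets
import cv2, numpy as np
s=state(); print(s)
ims=[]
for c in ["top","scene"]:
    im=optics.grab_frame(c); cv2.imwrite(f"pics/{c}0.png",im[:,:,::-1])
    print(c,optics.camera_info(c))
    for n in ["blank","jig","cheek","dowel","mallet","glue","corner"]:
        try:
            for d in nets.boxes_of(c,n)[:4]: print(n,round(d["confidence"],2),np.round(d["bbox"],1))
        except Exception as e: print(n,e)
E
```

```text
{'time': 0.0, 'joint_pos': array([-1.42599987e+00,  5.34116255e-02,  1.61428372e+00, -1.26078879e-05,
        1.47598265e+00, -1.18974345e-01]), 'joint_vel': array([-0.00164445,  0.00057762, -0.00176678, -0.0005491 ,  0.00141012,
       -0.00145884]), 'joint_efforts': array([-2.82698975e-04, -3.93686557e+01, -3.70173132e+01, -7.98338419e-05,
        6.98415228e-03, -9.40680962e-06]), 'tool_pos': array([ 0.16287489, -0.60276765,  0.2300352 ]), 'tool_rot': array([-1.04250008e-03,  9.91315101e-01,  1.31503932e-01, -1.97360548e-05]), 'contact_force': array([0.55476377, 0.06636166, 0.10909066]), 'ft_torque': array([ 0.02007786, -0.00142677,  0.03975912]), 'grasp_force': 0.0, 'gripper_width': 1.0006386238654799}
top {'fx': 463.30240536395036, 'fy': 463.30240536395036, 'cx': 257.79188892390926, 'cy': 191.07643599107624, 'k1': -0.17241965204931683, 'R': array([[ 0.00382357, -0.99982168,  0.01849315],
       [-0.98275105, -0.00717632, -0.18479413],
       [ 0.18489389, -0.01746759, -0.98260324]]), 't': array([0.00347349, 0.62243325, 1.08859719])}
blank 0.84 [388.6 199.7  24.1  24. ]
blank 0.7
[... 370 characters left out ...]
031558216, 'cx': 252.59505995655718, 'cy': 196.09396299513858, 'k1': 0.019092748207809394, 'R': array([[-0.81200188,  0.58331147, -0.02001679],
       [ 0.33330539,  0.43528045, -0.83632437],
       [-0.47912468, -0.68576866, -0.5478694 ]]), 't': array([ 0.4902451 , -0.15129541,  1.21654449])}
blank 0.79 [225.4 176.2  23.8  16.1]
blank 0.71 [140.  179.3  21.8  16. ]
blank 0.69 [186.1 161.7  22.6   9.7]
blank 0.54 [220.1 153.6  14.6  16.6]
jig 0.63 [254.4 203.4 145.1  82.2]
cheek 0.84 [254.5 200.  145.6  80.4]
cheek 0.61 [195.6 228.7 110.5  77.2]
dowel 0.47 [302.1 194.5  12.9  18.2]
mallet 0.76 [193.2 228.1 110.9  73.5]
glue 0.85 [350.9 216.8  29.9  44.3]
corner 0.62 [257.1 200.3 145.4  79.7]
```

View pics/top0.png

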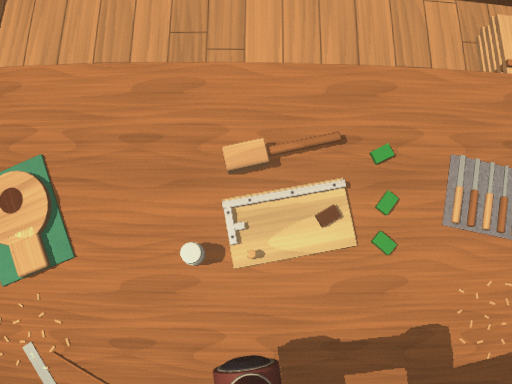

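View pics/scene0.png

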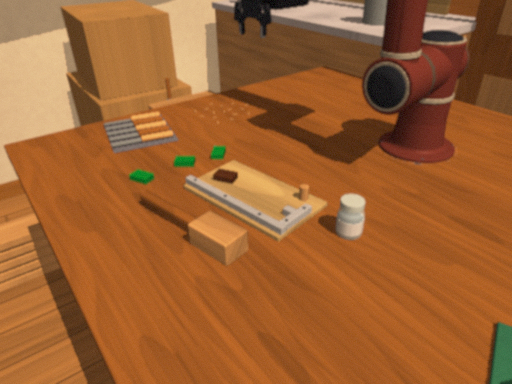

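The top view shows the board with its rail on the far side, from (346,182) to (223,203). The stop and cheek are at the left, around (235,225), and the dark walnut blank is at (329,215). The dowel stands at (252,254), the glue at (193,254) and the mallet at (281,150). The three green blocks are decoys. The scene view agrees with this.

```bash
cat > h.py <<'E'
from plant import state, optics, nets
import cv2, numpy as np
from scipy.optimize import minimize
def proj(ci,X):
    p=np.asarray(X)@ci["R"].T+ci["t"]; s=p[:,:2]/p[:,2:]; s=s*(1+ci["k1"]*(s**2).sum(1,keepdims=True))
    return s*[ci["fx"],ci["fy"]]+[ci["cx"],ci["cy"]]
def back(ci,uv,z):
    d=(np.asarray(uv,float)-[ci["cx"],ci["cy"]])/[ci["fx"],ci["fy"]]; s=d.copy()
    for _ in range(20): s=d/(1+ci["k1"]*(s**2).sum())
    r=ci["R"].T@[*s,1]; c=-ci["R"].T@ci["t"]; return c+r*(z-c[2])/r[2]
def box(x0,x1,y0,y1,z0,z1): return np.array([[x,y,z] for x in(x0,x1) for y in(y0,y1) for z in(z0,z1)])
JIG=[box(-.09,.09,-.16,.16,0,.012),box(.063,.081,-.16,.16,.012,.03),box(-.03,.063,.14,.158,.012,.03)]
BL=[box(-.018,.018,-.028,.028,.012,.03)]
DO=[np.array([[.011*np.cos(a),.011*np.sin(a),z] for a in np.linspace(0,6.28,16) for z in(.012,.048)])]
def tf(p,X): c,s=np.cos(p[2]),np.sin(p[2]); return np.c_[c*X[:,0]-s*X[:,1]+p[0],s*X[:,0]+c*X[:,1]+p[1],X[:,2]]
def sil(ci,p,parts,S=8):
    m=np.zeros((384,512),np.uint8)
    for b in parts:
        h=cv2.convexHull(proj(ci,tf(p,b)).astype(np.float32))
        cv2.fillConvexPoly(m,np.round(h*S).astype(np.int32),255,cv2.LINE_AA,3)
    return m/255.
def fit(ci,mask,parts,p0):
    M=mask.astype(float)
    f=lambda p:-(np.minimum(sil(ci,p,parts),M).sum()/np.maximum(sil(ci,p,parts),M).sum())
    best=None
    for k in range(2):
        q=p0 if best is None else best.x
        best=minimize(f,q,method="Nelder-Mead",options=dict(initial_simplex=np.array([q]+[np.add(q,e) for e in np.diag([.01,.01,.1])]),xatol=1e-5,fatol=1e-6))
    return best.x,-best.fun
def injig(j,p):
    c,s=np.cos(j[2]),np.sin(j[2]); d=np.subtract(p[:2],j[:2]); return np.array([c*d[0]+s*d[1],-s*d[0]+c*d[1]])
def darkest(im,L): return min(L,key=lambda d: im[d["pixels"]].mean(0)[1])
E
python3 - <<'E'
from h import *
im=optics.grab_frame("top"); ci=optics.camera_info("top")
J=nets.outline_of("top","jig")[0]; B=darkest(im,nets.outline_of("top","blank"))
print(J["bbox"],B["bbox"],im[B["pixels"]].mean(0))
c=back(ci,[288,223],.012); j,q=fit(ci,J["pixels"],JIG,[c[0],c[1],.17]); print("jig",j,q)
c=back(ci,B["bbox"][:2],.03); 
for y0 in(-.3,.17,.6):
    b,q=fit(ci,B["pixels"],BL,[c[0],c[1],y0]); print("blank",b,q,injig(j,b),b[2]-j[2])
print("dowel",injig(j,back(ci,[252,254],.04)),"glue",back(ci,[193,254],.05),"corner px",proj(ci,tf(j,np.array([[.063,.14,.03],[.012,.114,.03],[.063,-.16,.03]]))))
E
```

```text
[288.7, 223.9, 134.0, 91.2] [327.5, 215.8, 25.3, 22.8] [118.05504587  78.59021407  51.66055046]
jig [ 0.55160399 -0.07338117  0.18235422] 0.9292170051590151
blank [ 0.56771709 -0.17286541  0.57450253] 0.8681747107265715 [-0.00219506 -0.10075678] 0.3921483119783165
blank [ 0.56749926 -0.17237762  0.6062581 ] 0.8677503889080298 [-0.00232082 -0.10023757] 0.42390388123417194
blank [ 0.56751024 -0.17236932  0.60360918] 0.8685821753212829 [-0.00230852 -0.10023141] 0.4212549644972812
dowel [-0.06498962  0.10719268] glue [0.46654114 0.16429037 0.05      ] corner px [[230.23857281 206.28349038]
 [243.8947671  224.31771022]
 [345.73721304 186.00122958]]
```

```bash
A='[{"dx":0.187,"dy":-0.148},{"dx":0.187,"dy":-0.148},{"dx":0.187,"dy":-0.148},{"dx":0.187,"dy":-0.148},{"dx":0.187,"dy":-0.148}]'
python3 -m inch '[{"dx":0.187,"dy":-0.148},{"dx":0.187,"dy":-0.148},{"dx":0.187,"dy":-0.148},{"dx":0.187,"dy":-0.148},{"dx":0.187,"dy":-0.148}]' -0.3
python3 -m inch '[{"dx":0.187,"dy":-0.148},{"dx":0.187,"dy":-0.148},{"dx":0.187,"dy":-0.148},{"dx":0.187,"dy":-0.148},{"dx":0.187,"dy":-0.148}]'
python3 -m inch '[{"dx":0.187,"dy":-0.148,"rz":0.055},{"dx":0.187,"dy":-0.148,"rz":0.055},{"dx":0.187,"dy":-0.148,"rz":0.055},{"dx":0.187,"dy":-0.148,"rz":0.055},{"dx":0.187,"dy":-0.148,"rz":0.055}]'
python3 - <<'E'
from h import *
s=state(); print(s["tool_pos"],s["tool_rot"])
ci=optics.camera_info("wrist"); im=optics.grab_frame("wrist"); cv2.imwrite("pics/w1.png",im[:,:,::-1])
j0=[.5516,-.0734,.1824]
J=nets.outline_of("wrist","jig"); 
if J: j,q=fit(ci,J[0]["pixels"],JIG,j0); print("jig",j,q,J[0]["bbox"])
L=nets.outline_of("wrist","blank")
if L:
    B=darkest(im,L); print(B["bbox"],im[B["pixels"]].mean(0)); b,q=fit(ci,B["pixels"],BL,[.5676,-.1725,.6]); print("blank",b,q,injig(j0,b),b[2]-j0[2])
E
```

```text
[ 0.1629821  -0.60335898  0.23135274] [2.06789469e-05 9.91312389e-01 1.31528503e-01 4.34059753e-06]validation failed for argument at $[0]...
validation failed for argument at $[0]...
validation failed for argument at $[0]...
```

View pics/w1.png

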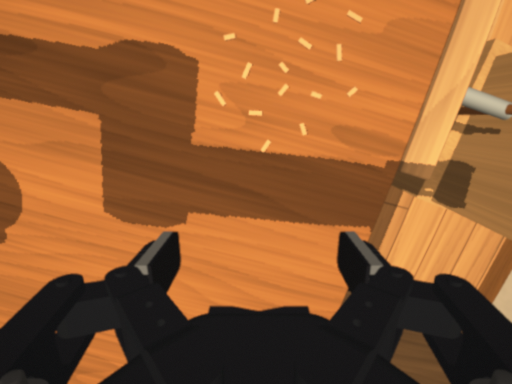

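The moves were refused, probably because each row needs all six keys. The wrist picture therefore still shows the start view, with the fingers at the bottom of the frame.

```bash
python3 -m inch '[{"dx":0.187,"dy":-0.148,"dz":0,"rx":0,"ry":0,"rz":0},{"dx":0.187,"dy":-0.148,"dz":0,"rx":0,"ry":0,"rz":0},{"dx":0.187,"dy":-0.148,"dz":0,"rx":0,"ry":0,"rz":0},{"dx":0.187,"dy":-0.148,"dz":0,"rx":0,"ry":0,"rz":0},{"dx":0.187,"dy":-0.148,"dz":0,"rx":0,"ry":0,"rz":0}]' -0.3 &&
python3 -m inch '[{"dx":0.187,"dy":-0.148,"dz":0,"rx":0,"ry":0,"rz":0},{"dx":0.187,"dy":-0.148,"dz":0,"rx":0,"ry":0,"rz":0},{"dx":0.187,"dy":-0.148,"dz":0,"rx":0,"ry":0,"rz":0},{"dx":0.187,"dy":-0.148,"dz":0,"rx":0,"ry":0,"rz":0},{"dx":0.187,"dy":-0.148,"dz":0,"rx":0,"ry":0,"rz":0}]' &&
python3 -m inch '[{"dx":0.187,"dy":-0.148,"dz":0,"rx":0,"ry":0,"rz":0.055},{"dx":0.187,"dy":-0.148,"dz":0,"rx":0,"ry":0,"rz":0.055},{"dx":0.187,"dy":-0.148,"dz":0,"rx":0,"ry":0,"rz":0.055},{"dx":0.187,"dy":-0.148,"dz":0,"rx":0,"ry":0,"rz":0.055},{"dx":0.187,"dy":-0.148,"dz":0,"rx":0,"ry":0,"rz":0.055}]'
python3 - <<'E'
from h import *
s=state(); print(s["tool_pos"],s["tool_rot"])
ci=optics.camera_info("wrist"); im=optics.grab_frame("wrist"); cv2.imwrite("pics/w2.png",im[:,:,::-1])
j0=[.5516,-.0734,.1824]
J=nets.outline_of("wrist","jig"); 
if J: j,q=fit(ci,J[0]["pixels"],JIG,j0); print("jig",j,q,J[0]["bbox"])
L=nets.outline_of("wrist","blank")
if L:
    B=darkest(im,L); print(B["bbox"],im[B["pixels"]].mean(0)); b,q=fit(ci,B["pixels"],BL,[.5676,-.1725,.6]); print("blank",b,q,injig(j0,b),b[2]-j0[2])
E
```

```text
time: 1.6
tool_pos: [0.2789, -0.4468, 0.2314]
tool_rot: [-0.0, 0.991, 0.134, 0.001]
contact_force: [1.0, -0.5, -0.3]
gripper_width: 0.347
grasp_force: 0.0
time: 2.1
tool_pos: [0.392, -0.294, 0.2316]
tool_rot: [-0.0, 0.991, 0.134, 0.001]
contact_force: [0.0, -0.1, 0.3]
gripper_width: 0.351
grasp_force: 0.0
time: 2.6
tool_pos: [0.5054, -0.1413, 0.2314]
tool_rot: [-0.0, 0.996, 0.093, 0.0]
contact_force: [-0.5, 0.4, -0.1]
gripper_width: 0.352
grasp_force: 0.0
[ 0.50543288 -0.14132857  0.23136481] [-2.68454257e-04  9.95687846e-01  9.27660398e-02  3.21758183e-04]
jig [ 0.55167939 -0.07196357  0.18742643] 0.9270487664772218 [212.6, 124.5, 260.5, 134.7]
[291.1, 128.7, 46.1, 41.5] [100.42240664  54.17925311  28.0406639 ]
blank [ 0.56692383 -0.16982255  0.51731768] 0.8688700477006045 [-0.00242049 -0.09760261] 0.334917683949172
```

View pics/w2.png

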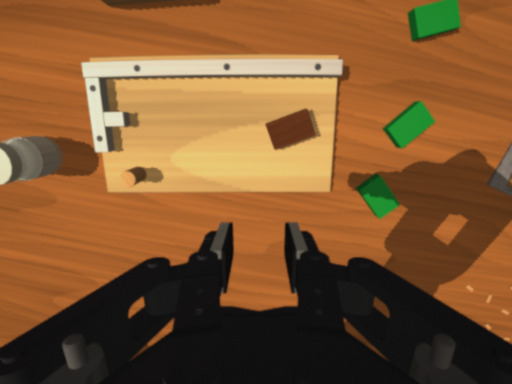

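The wrist view matches the estimates. The rail runs along the top (row ~65), the stop and cheek are at (100,115), the dowel at (132,177) and the blank at (291,129). The tool is already parallel to the board, so I'll lower it beside the blank and push towards the rail with the two fingertips spread 30 mm apart.

```bash
python3 -m inch '[{"dx":0,"dy":0.048,"dz":0.06,"rx":0,"ry":0,"rz":0},{"dx":0,"dy":0.048,"dz":0.12,"rx":0,"ry":0,"rz":0},{"dx":0,"dy":0.048,"dz":0.18,"rx":0,"ry":0,"rz":0},{"dx":0,"dy":0.048,"dz":0.24,"rx":0,"ry":0,"rz":0},{"dx":0,"dy":0.048,"dz":0.268,"rx":0,"ry":0,"rz":0}]' &&
python3 -m inch '[{"dx":0.006,"dy":0,"dz":0,"rx":0,"ry":0,"rz":0},{"dx":0.012,"dy":0,"dz":0,"rx":0,"ry":0,"rz":0},{"dx":0.018,"dy":0,"dz":0,"rx":0,"ry":0,"rz":0},{"dx":0.024,"dy":0,"dz":0,"rx":0,"ry":0,"rz":0},{"dx":0.03,"dy":0,"dz":0,"rx":0,"ry":0,"rz":0}]' &&
python3 -m inch '[{"dx":0.006,"dy":0,"dz":0,"rx":0,"ry":0,"rz":0},{"dx":0.012,"dy":0,"dz":0,"rx":0,"ry":0,"rz":0},{"dx":0.018,"dy":0,"dz":0,"rx":0,"ry":0,"rz":0},{"dx":0.024,"dy":0,"dz":0,"rx":0,"ry":0,"rz":0},{"dx":0.03,"dy":0,"dz":0,"rx":0,"ry":0,"rz":0}]'
python3 - <<'E'
from h import *
j=[.5517,-.0725,.185]
s=state(); print(injig(j,s["tool_pos"]))
im=optics.grab_frame("top"); ci=optics.camera_info("top")
cv2.imwrite("pics/t3.png",cv2.resize(im[150:280,200:370,::-1],None,fx=4,fy=4,interpolation=cv2.INTER_CUBIC))
iw=optics.grab_frame("wrist"); cv2.imwrite("pics/w3.png",iw[:,:,::-1])
E
```

```text
time: 3.25
tool_pos: [0.5065, -0.1818, 0.012]
tool_rot: [-0.002, 0.996, 0.089, -0.003]
contact_force: [-0.0, 0.4, -0.1]
gripper_width: 0.353
grasp_force: 0.0
time: 3.75
tool_pos: [0.5346, -0.1772, 0.0174]
tool_rot: [0.0, 0.996, 0.09, 0.0]
contact_force: [-0.3, 1.0, 0.9]
gripper_width: 0.348
grasp_force: 0.1
time: 4.25
tool_pos: [0.5581, -0.1724, 0.0169]
tool_rot: [0.0, 0.996, 0.091, -0.0]
contact_force: [0.2, -0.8, 0.2]
gripper_width: 0.349
grasp_force: 0.2
[-0.01205734 -0.09940439]
```

View pics/w3.png

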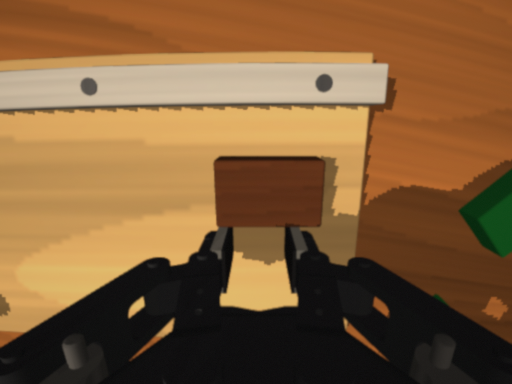

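The blank is now square to the rail and lies against both fingertips, at columns 215–324 and rows 157–226. The gap to the rail edge at row ~105 is about 27 mm. I'll close it and watch the force.

```bash
python3 -m inch '[{"dx":0.006,"dy":0,"dz":0,"rx":0,"ry":0,"rz":0},{"dx":0.012,"dy":0,"dz":0,"rx":0,"ry":0,"rz":0},{"dx":0.018,"dy":0,"dz":0,"rx":0,"ry":0,"rz":0},{"dx":0.024,"dy":0,"dz":0,"rx":0,"ry":0,"rz":0},{"dx":0.029,"dy":0,"dz":0,"rx":0,"ry":0,"rz":0}]' | grep -E "pos|force"
python3 -m inch '[{"dx":0.0015,"dy":0,"dz":0,"rx":0,"ry":0,"rz":0},{"dx":0.003,"dy":0,"dz":0,"rx":0,"ry":0,"rz":0},{"dx":0.003,"dy":0,"dz":0,"rx":0,"ry":0,"rz":0}]' | grep -E "pos|force"
python3 - <<'E'
from h import *
j=[.5517,-.0725,.185]
s=state(); print(injig(j,s["tool_pos"]),s["contact_force"])
ci=optics.camera_info("wrist")
iw=optics.grab_frame("wrist"); cv2.imwrite("pics/w4.png",iw[:,:,::-1])
print(proj(ci,tf(j,np.array([[.063,-.13,.03],[.063,-.07,.03],[.027,-.13,.03]]))))
E
```

```text
tool_pos: [0.581, -0.1683, 0.0169]
contact_force: [0.1, 0.3, -0.8]
grasp_force: 0.2
tool_pos: [0.5831, -0.1679, 0.0169]
contact_force: [0.6, 0.2, 0.8]
grasp_force: 0.0
[ 0.01326986 -0.09953769] [0.55466133 0.17799828 0.77169087]
[[320.93763227 154.97437907]
 [198.88579288 155.19023911]
 [316.87151896 223.34985597]]
```

View pics/w4.png

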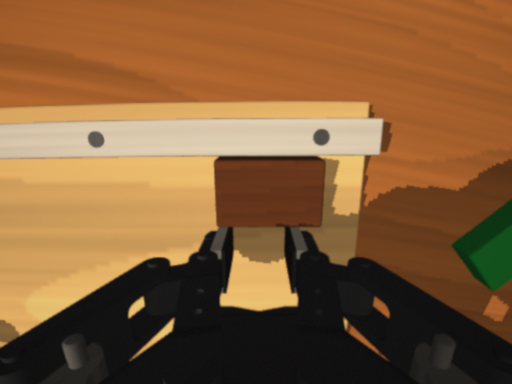

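The blank's far edge (row 157) is about 1–2 mm short of the rail face (row ~155). I'll creep on until the force rises.

```bash
python3 -m inch '[{"dx":0.001,"dy":0,"dz":0,"rx":0,"ry":0,"rz":0},{"dx":0.002,"dy":0,"dz":0,"rx":0,"ry":0,"rz":0},{"dx":0.002,"dy":0,"dz":0,"rx":0,"ry":0,"rz":0}]' | grep -E "pos|force"
python3 -m inch '[{"dx":0.001,"dy":0,"dz":0,"rx":0,"ry":0,"rz":0},{"dx":0.002,"dy":0,"dz":0,"rx":0,"ry":0,"rz":0},{"dx":0.002,"dy":0,"dz":0,"rx":0,"ry":0,"rz":0}]' | grep -E "pos|force"
python3 - <<'E'
from h import *
j=[.5517,-.0725,.185]
s=state(); print(injig(j,s["tool_pos"]),s["contact_force"],s["tool_rot"])
E
```

```text
tool_pos: [0.5845, -0.1676, 0.0169]
contact_force: [-0.3, -1.1, -0.3]
grasp_force: 0.0
tool_pos: [0.5851, -0.1676, 0.0169]
contact_force: [-4.9, -1.9, 2.8]
grasp_force: 2.5
[ 0.01533578 -0.09959066] [-4.91748523 -1.89207789  2.82447376] [-2.13384975e-05  9.95878923e-01  9.06812297e-02 -1.44365477e-03]
```

The force rose to 5 N, so the blank is flush on the rail. Next I'll back off, go round to the blank's -y end and shut the fingers.

```bash
python3 -m inch '[{"dx":0,"dy":0,"dz":0,"rx":0,"ry":0,"rz":0},{"dx":-0.01,"dy":0,"dz":0,"rx":0,"ry":0,"rz":0},{"dx":-0.038,"dy":0,"dz":0,"rx":0,"ry":0,"rz":0},{"dx":-0.038,"dy":0.04,"dz":0,"rx":0,"ry":0,"rz":0},{"dx":-0.038,"dy":0.085,"dz":0,"rx":0,"ry":0,"rz":0}]'  | grep -E "pos|force"
python3 -m inch '[{"dx":0,"dy":0,"dz":0,"rx":0,"ry":0,"rz":0},{"dx":0,"dy":0,"dz":0,"rx":0,"ry":0,"rz":0},{"dx":0,"dy":0,"dz":0,"rx":0,"ry":0,"rz":0},{"dx":0.035,"dy":0,"dz":0,"rx":0,"ry":0,"rz":0},{"dx":0.072,"dy":0,"dz":0,"rx":0,"ry":0,"rz":0}]' -1
python3 -m inch '[{"dx":0,"dy":0,"dz":0,"rx":0,"ry":0,"rz":0},{"dx":0,"dy":0,"dz":0,"rx":0,"ry":0,"rz":0}]' | grep -E "pos|force"
python3 - <<'E'
from h import *
j=[.5517,-.0725,.185]
s=state(); print(injig(j,s["tool_pos"]),s["contact_force"],s["tool_rot"])
ci=optics.camera_info("wrist")
iw=optics.grab_frame("wrist"); L=nets.outline_of("wrist","blank")
if L:
    B=darkest(iw,L); print(B["bbox"],iw[B["pixels"]].mean(0))
it=optics.grab_frame("top"); ct=optics.camera_info("top"); T=nets.outline_of("top","blank")
B=darkest(it,T); b,q=fit(ct,B["pixels"],BL,[*tf(j,np.array([[.045,-.104,0]]))[0,:2],.185]); print(q,injig(j,b),b[2]-j[2])
a=iw; b=cv2.resize(it[150:280,200:370],(512,391)); cv2.imwrite("pics/w5.png",np.hstack([a,b[:384]])[:, :, ::-1][:,:1024])
v=np.hstack([a,b[:384]])[:,:,::-1]; cv2.imwrite("pics/w5.png",cv2.resize(v,(800,300),interpolation=cv2.INTER_AREA))
E
```

```text
tool_pos: [0.5675, -0.2391, 0.0163]
contact_force: [1.8, -0.4, 0.8]
grasp_force: 0.0
time: 6.8
tool_pos: [0.6248, -0.228, 0.0164]
tool_rot: [-0.0, 0.996, 0.091, -0.0]
contact_force: [-0.3, -0.1, -0.4]
gripper_width: 0.002
grasp_force: 0.0
tool_pos: [0.625, -0.228, 0.0166]
contact_force: [-0.3, 0.0, 0.4]
grasp_force: 0.0
[ 0.04347706 -0.16636053] [-0.30436441  0.04908981  0.44068719] [-2.26596151e-04  9.95806545e-01  9.14829408e-02 -3.81605784e-04]
[148.3, 243.2, 113.1, 61.1] [118.33304257  65.17201675  36.17254013]
0.6500552587019783 [ 0.04332343 -0.10516244] 0.032737509314298224
```

View pics/w5.png

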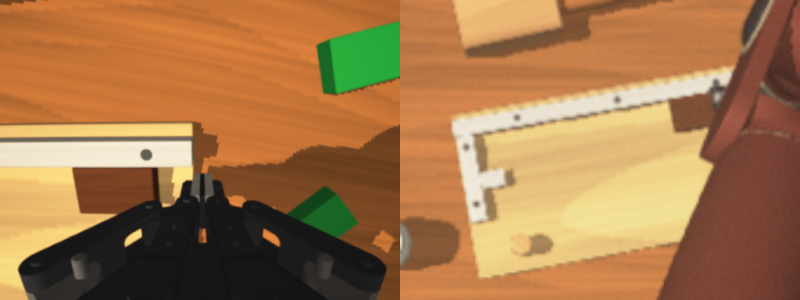

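The blank lies along the rail, and the shut fingertips stand behind its -y end, lined up with its middle. I'll push along the rail with a slight bias into it.

```bash
python3 -m inch '[{"dx":0,"dy":-0.008,"dz":0,"rx":0,"ry":0,"rz":0},{"dx":0,"dy":-0.016,"dz":0,"rx":0,"ry":0,"rz":0},{"dx":0.0002,"dy":-0.024,"dz":0,"rx":0,"ry":0,"rz":0},{"dx":0.0003,"dy":-0.032,"dz":0,"rx":0,"ry":0,"rz":0},{"dx":0.0005,"dy":-0.04,"dz":0,"rx":0,"ry":0,"rz":0}]'  | grep -E "pos|force"
python3 -m inch '[{"dx":0.0002,"dy":-0.009,"dz":0,"rx":0,"ry":0,"rz":0},{"dx":0.0004,"dy":-0.018,"dz":0,"rx":0,"ry":0,"rz":0},{"dx":0.0006,"dy":-0.027,"dz":0,"rx":0,"ry":0,"rz":0},{"dx":0.0008,"dy":-0.036,"dz":0,"rx":0,"ry":0,"rz":0},{"dx":0.001,"dy":-0.045,"dz":0,"rx":0,"ry":0,"rz":0}]'  | grep -E "pos|force"
python3 -m inch '[{"dx":0.0002,"dy":-0.009,"dz":0,"rx":0,"ry":0,"rz":0},{"dx":0.0004,"dy":-0.018,"dz":0,"rx":0,"ry":0,"rz":0},{"dx":0.0006,"dy":-0.027,"dz":0,"rx":0,"ry":0,"rz":0},{"dx":0.0008,"dy":-0.036,"dz":0,"rx":0,"ry":0,"rz":0},{"dx":0.001,"dy":-0.045,"dz":0,"rx":0,"ry":0,"rz":0}]'  | grep -E "pos|force"
python3 - <<'E'
from h import *
j=[.5517,-.0725,.185]
s=state(); print(injig(j,s["tool_pos"]),s["contact_force"],s["tool_rot"])
iw=optics.grab_frame("wrist"); cv2.imwrite("pics/w6.png",iw[:,:,::-1])
E
```

```text
tool_pos: [0.6195, -0.1971, 0.0169]
contact_force: [-0.2, -0.9, 1.0]
grasp_force: 0.2
tool_pos: [0.6139, -0.1616, 0.0169]
contact_force: [-0.8, -0.4, -0.3]
grasp_force: 0.2
tool_pos: [0.6082, -0.1261, 0.0169]
contact_force: [-0.1, -0.2, 0.3]
grasp_force: 0.2
[ 0.04569749 -0.06306876] [-0.0985167  -0.19770143  0.27011183] [ 2.85439268e-06  9.95893682e-01  9.05305101e-02 -3.31672482e-06]
```

View pics/w6.png

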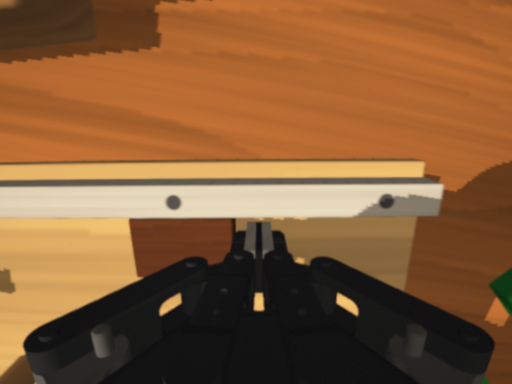

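The blank is still flush on the rail (cols 131–235, far edge at rail row ~218) and in contact with the fingertips. The fingers drifted about 2 mm towards the rail, which is enough, so I'll drop the bias and go on.

```bash
python3 -m inch '[{"dx":0,"dy":-0.009,"dz":0,"rx":0,"ry":0,"rz":0},{"dx":0,"dy":-0.018,"dz":0,"rx":0,"ry":0,"rz":0},{"dx":0,"dy":-0.027,"dz":0,"rx":0,"ry":0,"rz":0},{"dx":0,"dy":-0.036,"dz":0,"rx":0,"ry":0,"rz":0},{"dx":0,"dy":-0.045,"dz":0,"rx":0,"ry":0,"rz":0}]'  | grep -E "pos|force"
python3 -m inch '[{"dx":0.0001,"dy":-0.009,"dz":0,"rx":0,"ry":0,"rz":0},{"dx":0.0002,"dy":-0.018,"dz":0,"rx":0,"ry":0,"rz":0},{"dx":0.0003,"dy":-0.027,"dz":0,"rx":0,"ry":0,"rz":0},{"dx":0.0004,"dy":-0.036,"dz":0,"rx":0,"ry":0,"rz":0},{"dx":0.0005,"dy":-0.045,"dz":0,"rx":0,"ry":0,"rz":0}]'  | grep -E "pos|force"
python3 - <<'E'
from h import *
j=[.5517,-.0725,.185]
s=state(); print(injig(j,s["tool_pos"]),s["contact_force"],s["tool_rot"])
iw=optics.grab_frame("wrist"); cv2.imwrite("pics/w7.png",iw[:,:,::-1])
E
```

```text
tool_pos: [0.6017, -0.0907, 0.0169]
contact_force: [-0.3, -0.4, 0.5]
grasp_force: 0.2
tool_pos: [0.5956, -0.0552, 0.0169]
contact_force: [-0.2, -0.0, -0.1]
grasp_force: 0.1
[0.04634584 0.00897123] [-0.15750875 -0.01549857 -0.07512631] [-2.05470692e-05  9.95895508e-01  9.05104246e-02 -2.78543208e-06]
```

View pics/w7.png

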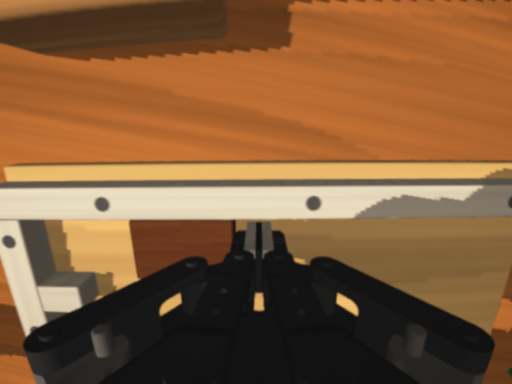

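The blank is still flush, with its leading edge at col 131, cheek at (67,290) and stop face near col 20–45. About 60 mm remain, so I'll push on and then creep until it stops.

```bash
python3 -m inch '[{"dx":0,"dy":-0.009,"dz":0,"rx":0,"ry":0,"rz":0},{"dx":0,"dy":-0.018,"dz":0,"rx":0,"ry":0,"rz":0},{"dx":0,"dy":-0.027,"dz":0,"rx":0,"ry":0,"rz":0},{"dx":0,"dy":-0.035,"dz":0,"rx":0,"ry":0,"rz":0},{"dx":0,"dy":-0.042,"dz":0,"rx":0,"ry":0,"rz":0}]'  | grep -E "pos|force"
python3 -m inch '[{"dx":0,"dy":-0.005,"dz":0,"rx":0,"ry":0,"rz":0},{"dx":0,"dy":-0.01,"dz":0,"rx":0,"ry":0,"rz":0},{"dx":0,"dy":-0.015,"dz":0,"rx":0,"ry":0,"rz":0},{"dx":0,"dy":-0.02,"dz":0,"rx":0,"ry":0,"rz":0},{"dx":0,"dy":-0.025,"dz":0,"rx":0,"ry":0,"rz":0}]'  | grep -E "pos|force"
python3 -m inch '[{"dx":0,"dy":-0.002,"dz":0,"rx":0,"ry":0,"rz":0},{"dx":0,"dy":-0.004,"dz":0,"rx":0,"ry":0,"rz":0},{"dx":0,"dy":-0.004,"dz":0,"rx":0,"ry":0,"rz":0}]'  | grep -E "pos|force"
python3 - <<'E'
from h import *
j=[.5517,-.0725,.185]
s=state(); print(injig(j,s["tool_pos"]),s["contact_force"],s["tool_rot"])
iw=optics.grab_frame("wrist"); cv2.imwrite("pics/w8.png",iw[:,:,::-1])
E
```

```text
tool_pos: [0.5896, -0.0222, 0.0169]
contact_force: [0.1, -0.7, 0.4]
grasp_force: 0.2
tool_pos: [0.586, -0.0028, 0.0169]
contact_force: [-0.3, -0.6, -0.2]
grasp_force: 0.2
tool_pos: [0.5855, 0.0003, 0.0169]
contact_force: [-0.7, 0.1, 0.3]
grasp_force: 0.0
[0.04660601 0.06531461] [-0.71450386  0.12667446  0.29117388] [-6.70912640e-05  9.95890108e-01  9.05697921e-02  4.32024479e-05]
```

View pics/w8.png

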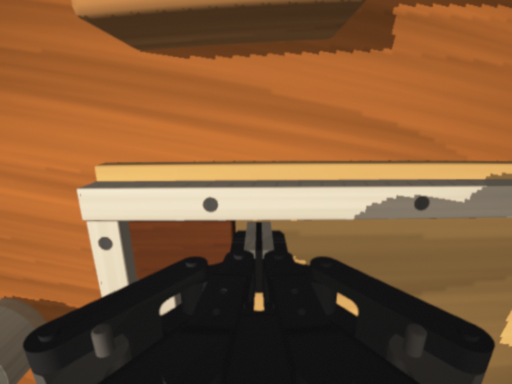

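The blank is in the pocket, its leading edge (col 131) almost at the stop's inner edge (col ~127). I'll creep in 1–2 mm steps until the force rises.

```bash
python3 -m inch '[{"dx":0,"dy":-0.001,"dz":0,"rx":0,"ry":0,"rz":0},{"dx":0,"dy":-0.002,"dz":0,"rx":0,"ry":0,"rz":0},{"dx":0,"dy":-0.002,"dz":0,"rx":0,"ry":0,"rz":0}]'  | grep -E "pos|force"
python3 -m inch '[{"dx":0,"dy":-0.001,"dz":0,"rx":0,"ry":0,"rz":0},{"dx":0,"dy":-0.002,"dz":0,"rx":0,"ry":0,"rz":0},{"dx":0,"dy":-0.002,"dz":0,"rx":0,"ry":0,"rz":0}]'  | grep -E "pos|force"
python3 - <<'E'
from h import *
s=state(); print(injig([.5517,-.0725,.185],s["tool_pos"]),s["contact_force"])
E
```

```text
tool_pos: [0.5852, 0.0017, 0.017]
contact_force: [0.5, -0.3, 0.0]
grasp_force: 0.0
tool_pos: [0.5849, 0.0033, 0.0169]
contact_force: [-0.0, -0.4, 0.8]
grasp_force: 0.0
[0.04659323 0.06842357] [-0.02481226 -0.41868245  0.80854548]
```

```bash
python3 -m inch '[{"dx":0,"dy":-0.001,"dz":0,"rx":0,"ry":0,"rz":0},{"dx":0,"dy":-0.002,"dz":0,"rx":0,"ry":0,"rz":0},{"dx":0,"dy":-0.002,"dz":0,"rx":0,"ry":0,"rz":0}]'  | grep -E "pos|force"
python3 -m inch '[{"dx":0,"dy":-0.001,"dz":0,"rx":0,"ry":0,"rz":0},{"dx":0,"dy":-0.0015,"dz":0,"rx":0,"ry":0,"rz":0},{"dx":0,"dy":-0.0015,"dz":0,"rx":0,"ry":0,"rz":0}]'  | grep -E "pos|force"
python3 - <<'E'
from h import *
s=state(); print(injig([.5517,-.0725,.185],s["tool_pos"]),s["contact_force"])
E
```

```text
tool_pos: [0.5846, 0.0049, 0.0169]
contact_force: [0.2, -0.2, -0.6]
grasp_force: 0.0
tool_pos: [0.5846, 0.0055, 0.017]
contact_force: [1.5, -3.3, 0.2]
grasp_force: 1.7
[0.0466349  0.07058297] [ 1.45227589 -3.27566201  0.18590925]
```

The force reached 3.6 N at the expected position, so the blank is home against the stop. I'll back straight off, rise and look.

```bash
python3 -m inch '[{"dx":0,"dy":0.002,"dz":0,"rx":0,"ry":0,"rz":0},{"dx":0,"dy":0.01,"dz":0,"rx":0,"ry":0,"rz":0},{"dx":0,"dy":0.04,"dz":0,"rx":0,"ry":0,"rz":0},{"dx":0,"dy":0.04,"dz":-0.05,"rx":0,"ry":0,"rz":0},{"dx":-0.03,"dy":0.04,"dz":-0.1,"rx":0,"ry":0,"rz":0}]'  | grep -E "pos|force"
python3 -m inch '[{"dx":-0.06,"dy":-0.04,"dz":-0.04,"rx":0,"ry":0,"rz":0},{"dx":-0.1,"dy":-0.06,"dz":-0.04,"rx":0,"ry":0,"rz":0},{"dx":-0.1,"dy":-0.06,"dz":-0.04,"rx":0,"ry":0,"rz":0},{"dx":-0.1,"dy":-0.06,"dz":-0.04,"rx":0,"ry":0,"rz":0}]'  | grep -E "time|pos|force"
python3 - <<'E'
from h import *
j0=[.5517,-.0725,.185]
ci=optics.camera_info("wrist"); iw=optics.grab_frame("wrist"); cv2.imwrite("pics/w9.png",iw[:,:,::-1])
J=nets.outline_of("wrist","jig"); L=nets.outline_of("wrist","blank")
j,q=fit(ci,J[0]["pixels"],JIG,j0); print("jig",j,q)
B=darkest(iw,L); b,q=fit(ci,B["pixels"],BL,[*tf(j0,np.array([[.045,.112,0]]))[0,:2],.185]); print(iw[B["pixels"]].mean(0),q,injig(j,b),injig(j0,b),b[2]-j0[2])
u,v=proj(ci,tf(j0,np.array([[.045,.112,.03]])))[0].astype(int); print(u,v)
y0,x0=max(0,v-75),max(0,u-100); cv2.imwrite("pics/c9.png",cv2.resize(iw[y0:y0+150,x0:x0+200,::-1],None,fx=4,fy=4,interpolation=cv2.INTER_CUBIC))
E
```

```text
tool_pos: [0.567, -0.0303, 0.0969]
contact_force: [-0.3, -1.9, 1.2]
grasp_force: 0.0
time: 13.25
tool_pos: [0.4786, 0.0032, 0.1291]
contact_force: [-0.0, -0.2, -0.7]
grasp_force: 0.0
jig [ 0.55244008 -0.07235568  0.1927444 ] 0.9319022011350608
[98.09754434 52.48840382 27.78785812] 0.9338349358133679 [0.04420922 0.11195638] [0.04409487 0.11230111] 0.012623961283598217
230 76
```

View pics/c9.png

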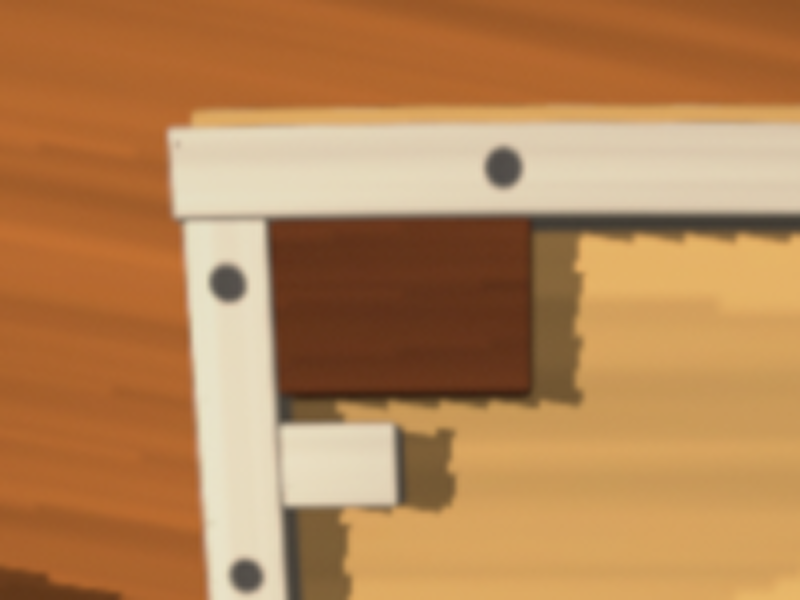

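The crop shows the blank seated tight against both the rail (row ~220) and the stop (col ~272). The fit puts its centre at (44, 112) mm, which is home. The tool is clear, so I'll hand in.

```bash
python3 -c "
from plant import ticket; print(ticket.job_done())"
```

```text
the job is handed in; nothing more can be done
None
```

The blank sits home in the corner pocket, flush against the rail and the end stop (measured centre about 44, 112 mm), with the gripper clear and the job handed in at about 13 s; no verdict came back.

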